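# Wedge the dovetailed lid onto the spare-parts box

### The arm

A 7-joint arm with a two-finger parallel gripper is mounted at the origin on the work surface. World frame = base frame: x ahead of the robot, y to its left, z up, the work surface at z = 0. Lengths are in m, angles in rad, forces in N, time in s.
With the tool pointing down it reaches from about 0.35 to 0.9 m from the base axis. Payload 19.9 kg.
Tool frame: the origin (TCP) lies at the very end of the fingers, on their centre line; the grasp point (between the pads) lies 19 mm behind it (r.tcp_to_grasp is the distance from the TCP to the grasp point, in m); x points along the fingers, z is the direction in which the jaws open and shut, and the axes are right-handed (so a half turn about x gives the same grasp; the last joint's range is limited). The gripper opens to 94 mm and grips with 3 to 60 N. Pads are 16 mm wide; open, the fingers measure 119 mm over their backs; the gripper's body (75 mm by 177 mm) begins 78 mm behind the grasp point.
Start: joints at [-1.278, 0.417, -0.01, 1.614, 0.005, 1.111, -0.053], TCP at [0.205, 0.59, 0.205] pointing down, gripper open.
Joint ranges: [-2.81, 2.81], [-0.39, 2.02], [-1.27, 1.25], [0.06, 2.57], [-1.19, 4.33], [0.19, 2], [-2.82, 2.82]. Speed limits (rad/s): [1.89, 1.89, 2.39, 2.39, 3.01, 3.01, 3.01].

### API

Orientations are given as a unit quaternion [w, x, y, z].
In Python, from rig import r gives the robot as it stands.
- The arm moves only by the tool step_arm, never from a script. Its argument "targets" is a list of rows, each an object of numbers: "fingers": the closure, from 0 (fully open) to 1 (shut); "dx", "dy", "dz": the shift along the tool's x, y, z in units of 50 mm (1.0 is 50 mm); "turn": the turn about the tool's x in units of 8 degrees (1.0 is 8 degrees). In form: [{"fingers": .., "dx": .., "dy": .., "dz": .., "turn": ..}, ...]. A call has exactly 8 rows; each row shifts and turns the commanded pose from where the row before left it, along the tool's axes as they then stand; what a row does not reach is not made up. A row lasts 1/10 s, in which the tool goes at most 50 mm and 8.59 degrees, less where a joint would pass 70% of its speed; a pose out of reach is approached as far as the arm can. A call is refused whole if a number of a shift passes 1 or a number of a turn 1, either way. A call with a gripper value outside its range is refused whole. The fingers move at their own pace and stop on an object; "newtons" is the grip in N (left out, the last holds). Time passes only in rows, so rows that do not move let the fingers close, or fill a call up. It gives the time, the measured TCP pose, the force and the opening at its end, in the units of the state.
- r.read_state(): the state, without advancing time (a new reading comes with each control period).
- r.camera(name): name is "scene" or "top"; returns (picture, depth): 384x512x3 uint8, red, green, blue; 384x512 float32, m along the optical axis (not along the pixel's ray), 0 where there is no reading.
- r.camera_info(name): a dict with "K" (3x3 intrinsics, pixels), "R" (3x3) and "t" (3): a world point X has camera coordinates R X + t. Camera axes: x right, y down, z forward; pixel columns grow to the right and rows downward; lengths in m; the calibration is good to about 2 mm. A picture is of the moment at which its call begins. camera_info takes no time and is no camera call.
- r.sign_off(): hands the job in, once; it reports no verdict.
The state is a dict: "time_s": time; "qpos": joint angles; "qvel": joint speeds; "effort": joint torques, N m; "tool_pos": TCP position; "ee_rot": TCP orientation; "ft_force": force on the tool from outside, world axes, zero at the start; "wrist_torque": the same for the moment, N m; "width": finger opening in m.
Only numpy, scipy, OpenCV 4.12 (cv2) and the standard library are available. Lean on these libraries where they do the work, as an engineer would, in place of code of your own. Each camera call takes 0.05 s, during which the arm holds its last target.

### The job

Close the teak box of cooker spares: pick up its loose dovetailed lid, start the narrow end in the wide mouth of the way on top of the box, and slide it along against the rigid left strip until it wedges tight. Press it home with a firm but measured push of about 18 N, never forcing it, so that it stays wedged when you let go, and leave the other things on the counter alone.

Things in the scene. Friction and masses are not known exactly. Their poses are not given: they have to be found in the camera images.
- lid_handle (a point): centre of the lid's handle, an upright teak bar on the middle of the loose lid: 16 mm thick along the lid's x, 50 mm long along its y, from the lid's top face (10 mm above the underside) to 38 mm above the underside. This point is 24 mm above the underside, straight above the lid's origin. x points to the lid's narrow leading end, z up.
- lid: loose teak lid, 160 g, 120 mm long (x), 10 mm thick, starts flat on the counter. Origin: middle of the underside; x to the narrow leading end. Left (+y) edge straight, 42 mm from the centre line at the bottom; right (-y) edge tapered, 42 mm - 0.12*x away (49 mm at the tail, 35 mm at the tip). Both edges bevelled 15 degrees, wider at the bottom.
- box: teak box fixed to the counter, 170 mm long (x), 150 mm wide; origin: middle of its underside. +x is the direction in which the lid slides home. The lid slides on its flat top board, 50 mm above the counter, with an 70 x 44 mm opening in the middle, between two strips 12 mm high, undercut 15 degrees (overhanging inwards). Both ends of the way are open: no end stop.
- way_mouth (a point): middle of the wide mouth of the way, on the top board (50 mm up) at its x = -85 mm end; axes as the box's. The left (+y) strip is rigid teak, parallel to x, its foot 42 mm from the centre line give or take 2 mm (swollen wood, not measurable): lying against it, the lid begins to bind with its origin 85 mm, give or take 17 mm, past this point, and is tight 1 to 4 mm further on.
- gib: steel spring strip, right (-y) side of the way; origin 50 mm above the box's origin, axes as the box's. Foot 42 mm - 0.12*x from the centre line (52 mm at the mouth, 32 at the far end). Gives sideways, 40 N per mm. A lid held off the left strip jams on this one too early and is loose when let go: keep it left, or let go and push again. An 18 N push wedges with 6 to 14 N here.
- container: white plastic container with lid, 84 mm across, 90 mm tall, origin at its underside; to be left alone
- glass_jar: glass jar with steel cap, 72 mm across, 100 mm tall, origin at its underside; to be left alone
- whistle: cooker whistle weight, 36 mm across, 42 mm tall, origin at its underside; to be left alone
Things that resemble listed ones, but are neither listed nor needed, are in the scene too. Several things look just like the box: the one meant starts farthest from the robot's base.

How it is judged:
By the outcome, as a careful person would: the job done as asked, in the order asked, and still so for the second after the job is handed in, with the robot touching nothing.
It also fails if it takes over 67 s, if anything falls off the work surface, if the arm or the gripper's body presses on something with over 40 N, if the wrist force passes 120 N, or if a joint passes its speed limit or range.

## Working session

There is one attempt and no reset: what is moved stays moved. The work goes in short steps, Python scripts to look and compute and a tool call to move; the robot and the scene stay as the last step left them, time stands still between calls to the robot, and variables do not carry over. Pictures are saved under pics/ and viewed, and the job is handed in when it is done.

Besides the shell and the picture viewer there is one more tool, called after "Request:" as name([rows], argument=value, ...), one row to a line, values as JSON. step_arm: Moves the arm, as the interface text tells. Its arguments: {"type":"object","properties":{"targets":{"type":"array","items":{"type":"object","properties":{"fingers":{"type":"number"},"dx":{"type":"number"},"dy":{"type":"number"},"dz":{"type":"number"},"turn":{"type":"number"}}}},"newtons":{"type":"number"}},"required":["targets"]}

```bash
ls; mkdir -p pics; python3 - <<'E'
from rig import r
import cv2,numpy as np
s=r.read_state();print({k:np.round(v,3) for k,v in s.items()})
for n in("scene","top"):
    im,d=r.camera(n);cv2.imwrite(f"pics/{n}0.png",im[:,:,::-1]);np.savez(f"{n}0.npz",im=im,d=d)
    ci=r.camera_info(n);print(n,{k:np.round(v,4).tolist() for k,v in ci.items()})
print(r.tcp_to_grasp)
E
```

```text
pics
{'time_s': np.float64(0.0), 'qpos': array([-1.277,  0.418, -0.01 ,  1.614,  0.005,  1.111, -0.053]), 'qvel': array([-0.   ,  0.   ,  0.001, -0.   ,  0.001, -0.002,  0.   ]), 'effort': array([-2.0000e-03, -8.5125e+01,  6.3800e-01, -4.2600e+01, -4.9000e-02,
        1.9000e-02,  0.0000e+00]), 'tool_pos': array([0.205, 0.59 , 0.205]), 'ee_rot': array([ 0.576, -0.41 ,  0.577,  0.409]), 'ft_force': array([ 0.662, -0.184, -0.221]), 'wrist_torque': array([-0.005, -0.032,  0.031]), 'width': np.float64(0.094)}
scene {'K': [[436.8495, 0.0, 261.2721], [0.0, 436.8495, 191.8397], [0.0, 0.0, 1.0]], 'R': [[0.5099, 0.86, -0.0184], [0.4976, -0.3123, -0.8092], [-0.7017, 0.4035, -0.5872]], 't': [-0.1828, -0.2302, 1.4136]}
top {'K': [[440.8328, 0.0, 257.5837], [0.0, 440.8328, 196.4037], [0.0, 0.0, 1.0]], 'R': [[-0.0048, -0.9998, 0.02], [-0.9916, 0.0021, -0.1291], [0.129, -0.0205, -0.9914]], 't': [-0.0937, 0.5483, 1.0169]}
0.0188
```

View pics/scene0.png

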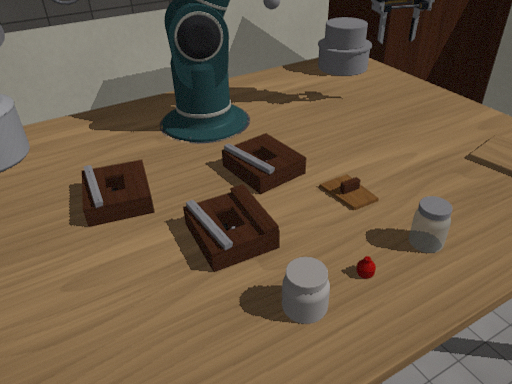

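View pics/top0.png

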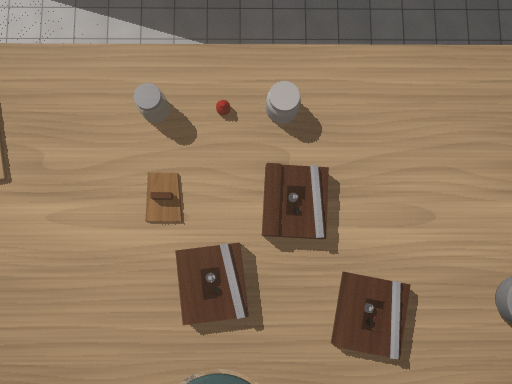

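The top view shows the target box at about (295,202), farthest from the base, with its gib on the right. The lid is at (163,197) with its handle across it. I'll zoom in on both next.

```bash
python3 - <<'E'
import cv2,numpy as np
im=np.load("top0.npz")["im"][:,:,::-1]
a=cv2.resize(im[160:235,135:195],None,fx=6,fy=6,interpolation=cv2.INTER_CUBIC)
b=cv2.resize(im[155:245,255:335],None,fx=5,fy=5,interpolation=cv2.INTER_CUBIC)
b=np.clip(b*2.,0,255).astype('uint8')
c=np.zeros((450,770,3),'uint8');c[:450,:360]=a;c[:450,365:765]=b
cv2.imwrite("pics/crop0.png",c)
E
```

```text
(no output)
```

View pics/crop0.png

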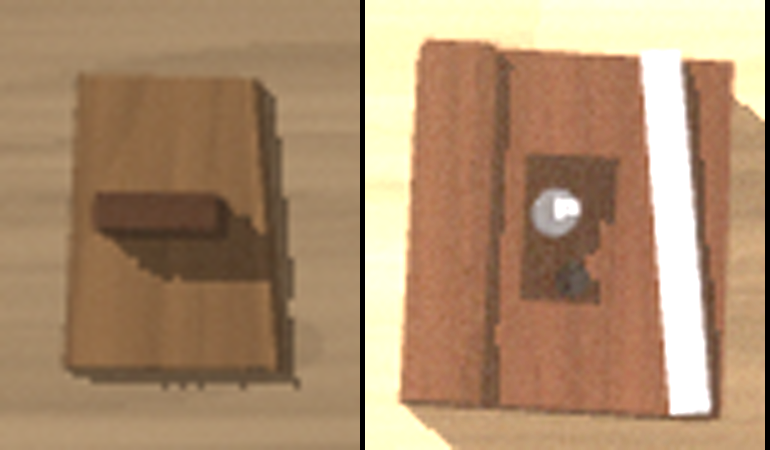

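```bash
cat > h.py <<'E'
import numpy as np,cv2
from rig import r
def cloud(n,d):
    ci=r.camera_info(n);K,R,t=map(np.array,(ci["K"],ci["R"],ci["t"]))
    v,u=np.indices(d.shape);rays=np.stack([(u-K[0,2])/K[0,0],(v-K[1,2])/K[1,1],np.ones(d.shape)],-1)
    return (rays*d[...,None]-t)@R
def ray(n,uv,z):
    ci=r.camera_info(n);K,R,t=map(np.array,(ci["K"],ci["R"],ci["t"]))
    uv=np.atleast_2d(uv).astype(float);w=np.c_[(uv-K[:2,2])/[K[0,0],K[1,1]],np.ones(len(uv))]@R
    c=-R.T@t; return c+w*((z-c[2])/w[:,2])[:,None]
def proj(n,X):
    ci=r.camera_info(n);K,R,t=map(np.array,(ci["K"],ci["R"],ci["t"]))
    c=np.atleast_2d(X)@R.T+t;return (c/c[:,2:])@K.T[:,:2]
E
python3 - <<'E'
from h import *
for n in("top","scene"):
    f=np.load(n+"0.npz");P=cloud(n,f["d"]);z=P[...,2]
    print(n,"bare",np.round(z[200:205,90:100].mean() if n=="top" else np.median(z[300:310,150:200]),4), z[200:205,90:100].std())
    ok=f["d"]>0
    for nm,lo,hi in(("lidtop",.006,.016),("handle",.030,.046),("board",.044,.054),("strips",.057,.070),("tall",.036,.12)):
        m=(ok&(z>lo)&(z<hi)).astype(np.uint8)
        k,l,st,c=cv2.connectedComponentsWithStats(m)
        for i in range(1,k):
            if st[i,4]>60:
                q=P[l==i];
                if not(0.3<np.median(q[:,0])<1.0):continue
                rc=cv2.minAreaRect((q[:,:2]*1000).astype(np.float32))
                print(nm,st[i].tolist(),np.round(np.median(q,0),4),np.round(rc[0],1),np.round(rc[1],1),round(rc[2],1))
E
```

```text
top bare -0.0017 0.001997473754009433
lidtop [0, 140, 7, 41, 154] [0.6278 0.5286 0.0114] [644.  528.2] [100.5  14.3] 4.0
lidtop [146, 172, 36, 50, 1288] [0.5427 0.1343 0.0088] [552.3 132.5] [ 86.4 120.7] 89.3
handle [144, 103, 24, 17, 63] [0.7464 0.14   0.0365] [753.  146.4] [19.4 63.8] 32.3
handle [150, 192, 22, 7, 149] [0.5518 0.136  0.0364] [551.9 136.1] [50.5 15.2] 89.6
handle [498, 277, 14, 46, 165] [ 0.3064 -0.6655  0.0376] [ 304.1 -675.3] [ 32.1 104.4] 84.4
board [278, 165, 38, 73, 1840] [ 0.5211 -0.1871  0.0486] [ 536.3 -190.4] [ 87.9 169.9] 86.6
board [318, 167, 11, 72, 452] [ 0.5568 -0.252   0.0488] [ 532.7 -249.1] [ 25.  169.5] 87.8
board [228, 243, 20, 74, 562] [ 0.3751 -0.0516  0.0488] [353.9 -50.5] [169.   26.2] 8.3
board [175, 245, 62, 80, 3115] [0.3347 0.0396 0.0488] [344.2  26.4] [170.7 122.7] 7.3
board [501, 280, 11, 42, 96] [ 0.3065 -0.6652  0.0491] [ 302.8 -670.6] [23.  93.5] 86.2
strips [267, 91, 34, 26, 175] [ 0.7508 -0.1497  0.0635] [ 765.6 -154.7] [80.8 54.2] 77.8
strips [137, 95, 29, 22, 95] [0.7492 0.1409 0.0648] [757.3 151.3] [31.8 70. ] 28.3
strips [263, 1
[... 2848 characters left out ...]
86.3
strips [186, 199, 47, 49, 516] [ 0.5455 -0.234   0.0616] [ 536.  -233.1] [173.8  19.6] 3.5
strips [414, 213, 37, 20, 209] [0.7962 0.132  0.0645] [786.9 143.7] [71.3 36.5] 31.8
strips [283, 275, 47, 28, 435] [ 0.8095 -0.1812  0.064 ] [ 794.  -167.8] [80.7 54. ] 53.9
tall [222, 133, 85, 49, 2173] [0.3666 0.0019 0.05  ] [348.2  12.2] [175.2 154.1] 7.3
tall [341, 177, 18, 9, 76] [0.5553 0.1338 0.038 ] [554.3 134.9] [49.7 16.7] 86.9
tall [183, 184, 97, 76, 3886] [ 0.5597 -0.189   0.0506] [ 537.9 -185.9] [150.3 175.3] 87.1
tall [412, 196, 41, 46, 1428] [0.7887 0.141  0.0793] [779.  156.7] [68.  67.8] 80.7
tall [282, 257, 48, 55, 2129] [ 0.7973 -0.1699  0.0865] [ 785.3 -160.9] [78.  79.5] 10.5
```

```bash
cat >> h.py <<'E'
from scipy.spatial.transform import Rotation as Ro
def R_of(s):
    w,x,y,z=s["ee_rot"];return Ro.from_quat([x,y,z,w]).as_matrix()
def plan(goal,yaw,show=True):
    # yaw: desired world yaw of tool z axis (mod 180)
    s=r.read_state();M=R_of(s);zy=np.degrees(np.arctan2(M[1,2],M[0,2]))
    dz=(yaw-zy+90)%180-90   # world yaw change; tool x down => turn = -dz
    v=M.T@(np.array(goal)-s["tool_pos"])/0.05
    print("t",round(s["time_s"],2),"pos",np.round(s["tool_pos"],4),"zyaw",round(zy,2),"turn units",round(-dz/8,3),"shift units before turn dx,dy,dz",np.round(v,3),"w",round(s["width"],4),"F",np.round(s["ft_force"],1),"M",np.round(R_of(s),3).tolist() if show else "")
E
python3 - <<'E'
from h import *
uv=(np.array([(80,75),(67,367),(278,372),(258,78)])+.5)/6-.5+[135,160]
X=ray("top",uv,.010);print(np.round(X,4),X.mean(0))
print([np.degrees(np.arctan2(*(b-a)[[1,0]])) for a,b in((X[1],X[0]),(X[2],X[3]),(X[1],X[2]),(X[0],X[3]))])
uv=(np.array([(413,42),(402,402),(720,417),(733,62)])-[365,0]+.5)/5-.5+[255,155]
print(np.round(ray("top",uv,.06),4))
plan([.553,.134,.15],0)
E
```

```text
[[0.6122 0.1729 0.01  ]
 [0.4926 0.1749 0.01  ]
 [0.4903 0.09   0.01  ]
 [0.6109 0.1003 0.01  ]] [0.55146689 0.13451307 0.01      ]
[np.float64(-0.9409534775631002), np.float64(4.876881578042576), np.float64(-91.55250031040296), np.float64(-91.04382580532618)]
[[ 0.6243 -0.1111  0.06  ]
 [ 0.455  -0.1049  0.06  ]
 [ 0.4475 -0.2521  0.06  ]
 [ 0.6146 -0.2624  0.06  ]]
t 0.1 pos [0.2053 0.59   0.2049] zyaw 70.82 turn units 8.852 shift units before turn dx,dy,dz [ 1.106 -9.565 -6.327] w 0.094 F [ 0.3 -0.3  0.1] M [[-0.0, -0.944, 0.329], [-0.001, 0.329, 0.944], [-1.0, -0.0, -0.001]]
```

Request:
step_arm([
  {"fingers": 0.3,"turn": 1},
  {"fingers": 0.3,"turn": 1},
  {"fingers": 0.3,"turn": 1},
  {"fingers": 0.3,"turn": 1},
  {"fingers": 0.3,"turn": 1},
  {"fingers": 0.3,"turn": 1},
  {"fingers": 0.3,"turn": 1},
  {"fingers": 0.3,"turn": 1},
], newtons=25)

```text
invalid input
```

Request:
step_arm([
  {"fingers": 0.3,"turn": 1},
  {"fingers": 0.3},
  {"fingers": 0.3},
  {"fingers": 0.3},
  {"fingers": 0.3},
  {"fingers": 0.3},
  {"fingers": 0.3},
  {"fingers": 0.3},
])

```text
invalid input
```

```bash
python3 - <<'E'
from h import *
plan([.5525,.135,.15],-1.2)
E
```

```text
t 0.1 pos [0.2053 0.59   0.2049] zyaw 70.82 turn units 9.002 shift units before turn dx,dy,dz [ 1.106 -9.549 -6.312] w 0.094 F [ 0.3 -0.3  0.1] M [[-0.0, -0.944, 0.329], [-0.001, 0.329, 0.944], [-1.0, -0.0, -0.001]]
```

Request:
step_arm([
  {"fingers": 0.3,"dx": 0,"dy": 0,"dz": 0,"turn": 1},
  {"fingers": 0.3,"dx": 0,"dy": 0,"dz": 0,"turn": 1},
  {"fingers": 0.3,"dx": 0,"dy": 0,"dz": 0,"turn": 1},
  {"fingers": 0.3,"dx": 0,"dy": 0,"dz": 0,"turn": 1},
  {"fingers": 0.3,"dx": 0,"dy": 0,"dz": 0,"turn": 1},
  {"fingers": 0.3,"dx": 0,"dy": 0,"dz": 0,"turn": 1},
  {"fingers": 0.3,"dx": 0,"dy": 0,"dz": 0,"turn": 1},
  {"fingers": 0.3,"dx": 0,"dy": 0,"dz": 0,"turn": 1},
], newtons=25)

```text
time_s: 0.9
tool_pos: [0.2053, 0.5901, 0.2051]
ee_rot: [0.706, -0.04, 0.706, 0.04]
ft_force: [0.0, -0.8, -0.5]
width: 0.0654
```

Request:
step_arm([
  {"fingers": 0.3,"dx": 0,"dy": 0,"dz": 0,"turn": 1},
  {"fingers": 0.3,"dx": 0.1,"dy": -0.75,"dz": 0.57,"turn": 0},
  {"fingers": 0.3,"dx": 0.1,"dy": -0.75,"dz": 0.57,"turn": 0},
  {"fingers": 0.3,"dx": 0.1,"dy": -0.75,"dz": 0.57,"turn": 0},
  {"fingers": 0.3,"dx": 0.1,"dy": -0.75,"dz": 0.57,"turn": 0},
  {"fingers": 0.3,"dx": 0.1,"dy": -0.75,"dz": 0.57,"turn": 0},
  {"fingers": 0.3,"dx": 0.1,"dy": -0.75,"dz": 0.57,"turn": 0},
  {"fingers": 0.3,"dx": 0.1,"dy": -0.75,"dz": 0.57,"turn": 0},
])

```text
time_s: 1.7
tool_pos: [0.4001, 0.322, 0.1702]
ee_rot: [0.707, 0.007, 0.707, -0.007]
ft_force: [-0.0, 1.0, 0.0]
width: 0.0657
```

```bash
python3 - <<'E'
from h import *
plan([.5525,.135,.10],-1.2)
E
```

```text
t 1.7 pos [0.4001 0.322  0.1702] zyaw -1.17 turn units 0.004 shift units before turn dx,dy,dz [ 1.404 -3.676  3.125] w 0.0657 F [-0.  1.  0.] M [[-0.0, 0.02, 1.0], [-0.0, 1.0, -0.02], [-1.0, -0.0, -0.0]]
```

Request:
step_arm([
  {"fingers": 0.3,"dx": 0.2,"dy": -0.61,"dz": 0.52,"turn": 0},
  {"fingers": 0.3,"dx": 0.2,"dy": -0.61,"dz": 0.52,"turn": 0},
  {"fingers": 0.3,"dx": 0.2,"dy": -0.61,"dz": 0.52,"turn": 0},
  {"fingers": 0.3,"dx": 0.2,"dy": -0.61,"dz": 0.52,"turn": 0},
  {"fingers": 0.3,"dx": 0.2,"dy": -0.61,"dz": 0.52,"turn": 0},
  {"fingers": 0.3,"dx": 0.2,"dy": -0.61,"dz": 0.52,"turn": 0},
  {"fingers": 0.3,"dx": 0.2,"dy": 0,"dz": 0,"turn": 0},
  {"fingers": 0.3,"dx": 0,"dy": 0,"dz": 0,"turn": 0},
])

```text
time_s: 2.5
tool_pos: [0.5509, 0.1366, 0.099]
ee_rot: [0.706, 0.007, 0.708, -0.008]
ft_force: [0.3, 0.3, 0.3]
width: 0.0658
```

```bash
python3 - <<'E'
from h import *
plan([.5525,.135,.0135],-1.2,0)
im,d=r.camera("scene");cv2.imwrite("pics/s1.png",cv2.resize(im[100:250,270:470,::-1],None,fx=3,fy=3))
E
```

```text
t 2.5 pos [0.5509 0.1366 0.099 ] zyaw -1.27 turn units -0.009 shift units before turn dx,dy,dz [ 1.71  -0.03   0.036] w 0.0658 F [0.3 0.3 0.3] M
```

View pics/s1.png

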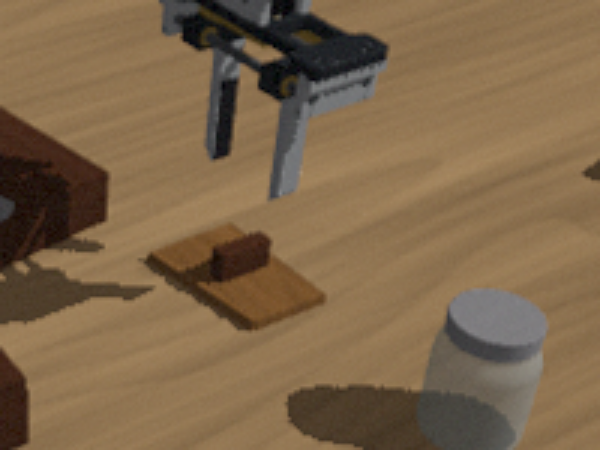

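The open fingers at crop (215,150) and (285,190) straddle the handle at (240,255), with the jaws along the lid's length. Next I descend and grip.

Request:
step_arm([
  {"fingers": 0.3,"dx": 0.4,"dy": -0.02,"dz": 0.03,"turn": 0},
  {"fingers": 0.3,"dx": 0.4,"dy": 0,"dz": 0,"turn": 0},
  {"fingers": 0.3,"dx": 0.4,"dy": 0,"dz": 0,"turn": 0},
  {"fingers": 0.3,"dx": 0.3,"dy": 0,"dz": 0,"turn": 0},
  {"fingers": 0.3,"dx": 0.2,"dy": 0,"dz": 0,"turn": 0},
  {"fingers": 0.3,"dx": 0,"dy": 0,"dz": 0,"turn": 0},
  {"fingers": 1,"dx": 0,"dy": 0,"dz": 0,"turn": 0},
  {"fingers": 1,"dx": 0,"dy": 0,"dz": 0,"turn": 0},
])

```text
time_s: 3.35
tool_pos: [0.5536, 0.1367, 0.0163]
ee_rot: [0.707, 0.007, 0.707, -0.007]
ft_force: [0.4, 0.4, 0.2]
width: 0.0531
```

Request:
step_arm([
  {"fingers": 1,"dx": 0,"dy": 0,"dz": 0,"turn": 0},
  {"fingers": 1,"dx": 0,"dy": 0,"dz": 0,"turn": 0},
  {"fingers": 1,"dx": 0,"dy": 0,"dz": 0,"turn": 0},
  {"fingers": 1,"dx": 0,"dy": 0,"dz": 0,"turn": 0},
  {"fingers": 1,"dx": 0,"dy": 0,"dz": 0,"turn": 0},
  {"fingers": 1,"dx": -0.2,"dy": 0,"dz": 0,"turn": 0},
  {"fingers": 1,"dx": -0.3,"dy": 0,"dz": 0,"turn": 0},
  {"fingers": 1,"dx": -0.3,"dy": 0,"dz": 0,"turn": 0},
])

```text
time_s: 4.15
tool_pos: [0.5532, 0.1364, 0.057]
ee_rot: [0.707, 0.007, 0.707, -0.007]
ft_force: [-1.0, 0.4, -1.5]
width: 0.0155
```

```bash
python3 - <<'E'
from h import *
plan([.5525,.135,.0135],-1.2,0)
E
```

```text
t 4.15 pos [0.5532 0.1364 0.057 ] zyaw -1.19 turn units 0.001 shift units before turn dx,dy,dz [ 0.87  -0.029 -0.014] w 0.0155 F [-1.   0.4 -1.5] M
```

Request:
step_arm([
  {"fingers": 1,"dx": -0.4,"dy": 0,"dz": 0,"turn": 0},
  {"fingers": 1,"dx": -0.6,"dy": -0.2,"dz": -0.1,"turn": 0},
  {"fingers": 1,"dx": -0.6,"dy": -0.4,"dz": -0.2,"turn": 0},
  {"fingers": 1,"dx": 0,"dy": -0.6,"dz": -0.32,"turn": 0},
  {"fingers": 1,"dx": 0,"dy": -0.6,"dz": -0.32,"turn": 0},
  {"fingers": 1,"dx": 0,"dy": -0.6,"dz": -0.32,"turn": 0},
  {"fingers": 1,"dx": 0,"dy": -0.6,"dz": -0.32,"turn": 0},
  {"fingers": 1,"dx": 0,"dy": -0.6,"dz": -0.32,"turn": 0.14},
])

```text
time_s: 4.95
tool_pos: [0.4537, -0.0426, 0.1367]
ee_rot: [0.707, 0.015, 0.706, -0.014]
ft_force: [1.3, -0.0, -1.2]
width: 0.0159
```

Request:
step_arm([
  {"fingers": 1,"dx": 0,"dy": -0.6,"dz": -0.32,"turn": 0.14},
  {"fingers": 1,"dx": 0,"dy": -0.6,"dz": -0.32,"turn": 0},
  {"fingers": 1,"dx": 0,"dy": -0.6,"dz": -0.32,"turn": 0},
  {"fingers": 1,"dx": 0,"dy": -0.4,"dz": -0.2,"turn": 0},
  {"fingers": 1,"dx": 0,"dy": -0.2,"dz": -0.1,"turn": 0},
  {"fingers": 1,"dx": 0,"dy": 0,"dz": 0,"turn": 0},
  {"fingers": 1,"dx": 0,"dy": 0,"dz": 0,"turn": 0},
  {"fingers": 1,"dx": 0,"dy": 0,"dz": 0,"turn": 0},
])

```text
time_s: 5.75
tool_pos: [0.3855, -0.1569, 0.1356]
ee_rot: [0.707, 0.021, 0.707, -0.021]
ft_force: [-0.5, 0.1, -1.5]
width: 0.0155
```

```bash
python3 - <<'E'
from h import *
plan([.3824,-.1785,.090],-3.4,0)
for n in("scene","top"):
    im,d=r.camera(n);np.savez(n+"1.npz",im=im,d=d)
    cv2.imwrite(f"pics/{n}2.png",cv2.resize(im[100:280,120:320,::-1] if n=="scene" else im[160:340,220:420,::-1],None,fx=3,fy=3))
E
```

```text
t 5.75 pos [ 0.3855 -0.1569  0.1356] zyaw -3.34 turn units 0.008 shift units before turn dx,dy,dz [ 0.912 -0.434 -0.038] w 0.0155 F [-0.5  0.1 -1.5] M
```

View pics/scene2.png

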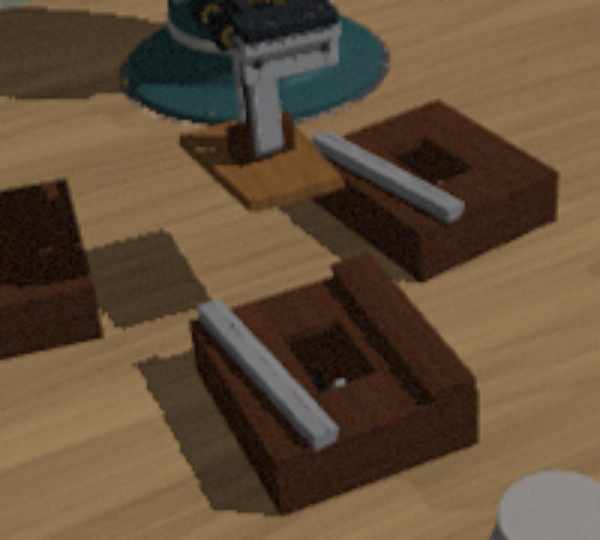

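View pics/top2.png

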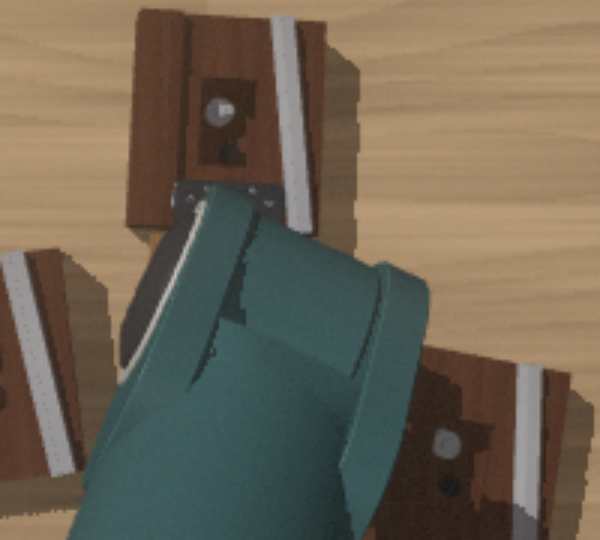

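The scene view shows the lid held level at crop (262,165), behind the box's mouth. In the top view the arm hides it. I'll measure the held lid from the scene depth.

```bash
python3 - <<'E'
from h import *
f=np.load("scene1.npz");P=cloud("scene",f["d"]);im=f["im"].astype(int)
m=(f["d"]>0)&(P[...,2]>.11)&(P[...,2]<.145)&(P[...,0]>.28)&(P[...,0]<.48)&(P[...,1]>-.25)&(P[...,1]<-.08)
m&=(im[...,0]-im[...,2]>45)  # orange teak
m=m.astype(np.uint8);k,l,st,c=cv2.connectedComponentsWithStats(m);i=1+np.argmax(st[1:,4]);q=P[l==i]
print(st[i],q[:,2].mean(),q[:,2].std())
A=np.c_[q[:,:2]-[.3855,-.157],np.ones(len(q))];print("plane",np.linalg.lstsq(A,q[:,2],rcond=None)[0])
rc=cv2.minAreaRect((q[:,:2]*1000).astype(np.float32));print(rc)
# contour corners
cs,_=cv2.findContours((l==i).astype(np.uint8),cv2.RETR_EXTERNAL,cv2.CHAIN_APPROX_NONE)
h=cv2.convexHull(cs[0]);ap=cv2.approxPolyDP(h,4,True)[:,0];print(ap.tolist());print(np.round(ray("scene",ap,.129),4))
E
```

```text
[191 142  44  29 570] 0.1289790408853193 0.002793819573465805
plane [-0.0652035   0.00684929  0.13137679]
((405.209716796875, -158.18551635742188), (79.59721374511719, 87.94010925292969), 87.6311264038086)
[[234, 160], [203, 170], [191, 155], [219, 142]]
[[ 0.4528 -0.1236  0.129 ]
 [ 0.4532 -0.1991  0.129 ]
 [ 0.3814 -0.1962  0.129 ]
 [ 0.362  -0.116   0.129 ]]
```

```bash
python3 - <<'E'
from h import *
f=np.load("scene1.npz");P=cloud("scene",f["d"]);im=f["im"].astype(int)
m=(f["d"]>0)&(P[...,2]>.11)&(P[...,2]<.145)&(P[...,0]>.28)&(P[...,0]<.48)&(P[...,1]>-.25)&(P[...,1]<-.08)
m&=(im[...,0]-im[...,2]>45)
b=im[142:172,188:238];print(np.round(P[142:172:3,188:238:4,2]*1000).astype(int))
m=cv2.erode(m.astype(np.uint8),np.ones((5,5)));q=P[m>0]
A=np.c_[q[:,:2]-[.3855,-.157],np.ones(len(q))];s,res,*_=np.linalg.lstsq(A,q[:,2],rcond=None);print(len(q),s,np.sqrt(res/len(q)))
g=P[142:172,188:238].reshape(-1,3)
m2=np.zeros(m.shape,bool);m2[142:172,188:238]=1;m2&=(m==0)&(f["d"]>0)&(P[...,2]>.148)&(P[...,2]<.16);print("handle?",np.round(np.median(P[m2],0),4),m2.sum())
E
```

```text
[[131 129 158 159 160 163 160 151  -2   0   1   0  -2]
 [130 130 152 154 640 156 154 145 130  62  63  62  48]
 [131 130 142 148 144 149 145 136 131 130  59  61  62]
 [130 129 130 139 135 135 130 130 130 130  50  58  61]
 [125 132 130 131 129 129 130 131 131 131 129  50  52]
 [ -1 127 131 131 130 130 130 130 130 130 129 131  51]
 [ -1   0 130 131 130 129 131 130 130 132 129 127  51]
 [  0  -2 121 130 130 130 130 131 128 125 123  31  40]
 [  1  -1   1 124 129 129 125 123   0   2  13  22  31]
 [  0  -1   0  -1 123 121   1   1   0   0   1  12  21]]
266 [-0.0177284  -0.00188319  0.13055722] [0.00113007]
handle? [ 0.3941 -0.1674  0.1542] 101
```

Request:
step_arm([
  {"fingers": 1,"dx": 0,"dy": -0.2,"dz": -0.04,"turn": 0},
  {"fingers": 1,"dx": 0.2,"dy": -0.22,"dz": 0,"turn": 0},
  {"fingers": 1,"dx": 0.3,"dy": 0,"dz": 0,"turn": 0},
  {"fingers": 1,"dx": 0.3,"dy": 0,"dz": 0,"turn": 0},
  {"fingers": 1,"dx": 0.3,"dy": 0,"dz": 0,"turn": 0},
  {"fingers": 1,"dx": 0.2,"dy": 0,"dz": 0,"turn": 0},
  {"fingers": 1,"dx": 0,"dy": 0,"dz": 0,"turn": 0},
  {"fingers": 1,"dx": 0,"dy": 0,"dz": 0,"turn": 0},
])

```text
time_s: 6.65
tool_pos: [0.3817, -0.179, 0.0708]
ee_rot: [0.707, 0.021, 0.707, -0.021]
ft_force: [0.5, -0.6, -1.9]
width: 0.0158
```

```bash
cat >> h.py <<'E'
def box():
    s=r.read_state();y=np.radians(-3.4);e=np.array([[np.cos(y),np.sin(y)],[-np.sin(y),np.cos(y)]])
    p=e@(s["tool_pos"][:2]-[.5373,-.1852]);F=s["ft_force"];f=e@F[:2]
    print("t",round(s["time_s"],2),"box x,y mm",np.round(p*1000,1),"z",round(s["tool_pos"][2]*1000,1),"F box",np.round([*f,F[2]],1),"w",round(s["width"]*1e3,2),"T",np.round(s["wrist_torque"],2))
E
python3 - <<'E'
from h import *
plan([.3824,-.178,.067],-3.4,0);box()
im,d=r.camera("scene");np.savez("scene2.npz",im=im,d=d);cv2.imwrite("pics/s3.png",cv2.resize(im[120:280,160:320,::-1],None,fx=3.7,fy=3.7))
E
```

```text
t 6.65 pos [ 0.3817 -0.179   0.0708] zyaw -3.43 turn units -0.004 shift units before turn dx,dy,dz [0.075 0.022 0.014] w 0.0158 F [ 0.5 -0.6 -1.9] M 
t 6.65 box x,y mm [-155.7   -3.1] z 70.8 F box [ 0.6 -0.6 -1.9] w 15.78 T [-0.06  0.06  0.01]
```

View pics/s3.png

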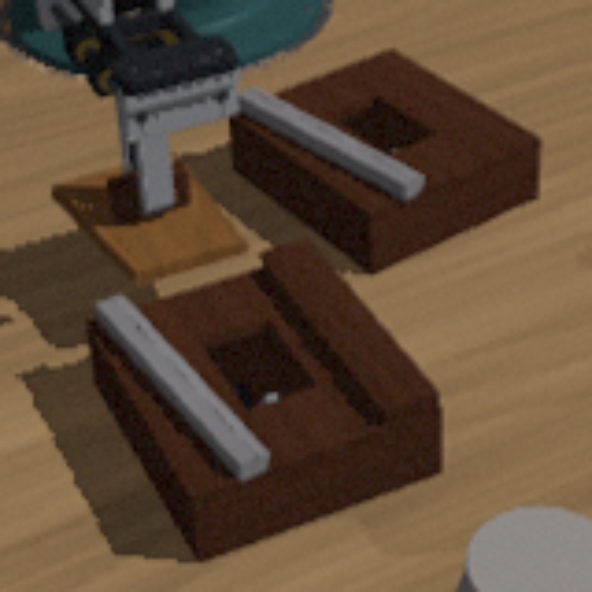

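The lid's leading edge, crop (140,280) to (245,245), lines up with the mouth and sits just above and behind it. Next I lower it a little and enter.

Request:
step_arm([
  {"fingers": 1,"dx": 0.06,"dy": 0,"dz": 0,"turn": 0},
  {"fingers": 1,"dx": 0,"dy": 0,"dz": 0.1,"turn": 0},
  {"fingers": 1,"dx": 0,"dy": 0,"dz": 0.15,"turn": 0},
  {"fingers": 1,"dx": 0,"dy": 0,"dz": 0.15,"turn": 0},
  {"fingers": 1,"dx": 0,"dy": 0,"dz": 0.15,"turn": 0},
  {"fingers": 1,"dx": 0,"dy": 0,"dz": 0.15,"turn": 0},
  {"fingers": 1,"dx": 0,"dy": 0,"dz": 0.1,"turn": 0},
  {"fingers": 1,"dx": 0,"dy": 0,"dz": 0,"turn": 0},
])

```text
time_s: 7.5
tool_pos: [0.4222, -0.1811, 0.0674]
ee_rot: [0.707, 0.021, 0.707, -0.021]
ft_force: [-0.5, -0.1, -2.2]
width: 0.0159
```

```bash
python3 - <<'E'
from h import *
box()
im,d=r.camera("scene");np.savez("scene3.npz",im=im,d=d);cv2.imwrite("pics/s4.png",cv2.resize(im[120:280,160:320,::-1],None,fx=3.7,fy=3.7))
E
```

```text
t 7.5 box x,y mm [-115.1   -2.8] z 67.4 F box [-0.5 -0.1 -2.2] w 15.86 T [-0.06  0.11  0.07]
```

View pics/s4.png

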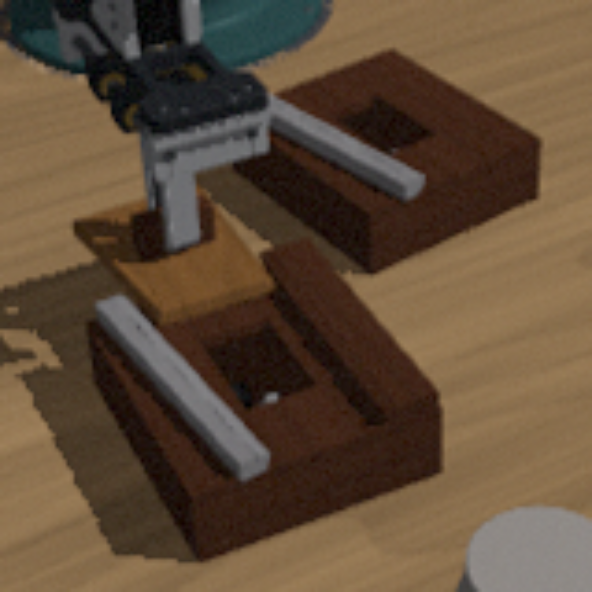

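The tip is about 30 mm into the mouth, between the strips (crop (215,300)), and no contact force shows. Next I lower until it touches the board.

Request:
step_arm([
  {"fingers": 1,"dx": 0.01,"dy": 0,"dz": 0.1,"turn": 0},
  {"fingers": 1,"dx": 0.01,"dy": 0,"dz": 0.1,"turn": 0},
  {"fingers": 1,"dx": 0.01,"dy": 0,"dz": 0.1,"turn": 0},
  {"fingers": 1,"dx": 0.005,"dy": 0,"dz": 0.1,"turn": 0},
  {"fingers": 1,"dx": 0,"dy": 0,"dz": 0,"turn": 0},
  {"fingers": 1,"dx": 0,"dy": 0,"dz": 0,"turn": 0},
  {"fingers": 1,"dx": 0,"dy": 0,"dz": 0,"turn": 0},
  {"fingers": 1,"dx": 0,"dy": 0,"dz": 0,"turn": 0},
])

```text
time_s: 8.35
tool_pos: [0.4414, -0.1823, 0.0658]
ee_rot: [0.707, 0.021, 0.707, -0.021]
ft_force: [0.6, 0.2, -1.2]
width: 0.016
```

```bash
python3 -c "
from h import *
box()"
```

```text
t 8.35 box x,y mm [-95.9  -2.8] z 65.8 F box [ 0.6  0.2 -1.2] w 16.0 T [-0.08  0.06 -0.01]
```

Request:
step_arm([
  {"fingers": 1,"dx": 0.01,"dy": 0,"dz": 0,"turn": 0},
  {"fingers": 1,"dx": 0.01,"dy": 0,"dz": 0,"turn": 0},
  {"fingers": 1,"dx": 0,"dy": 0,"dz": 0,"turn": 0},
  {"fingers": 1,"dx": 0,"dy": 0,"dz": 0,"turn": 0},
  {"fingers": 1,"dx": 0,"dy": 0,"dz": 0,"turn": 0},
  {"fingers": 1,"dx": 0,"dy": 0,"dz": 0,"turn": 0},
  {"fingers": 1,"dx": 0,"dy": 0,"dz": 0,"turn": 0},
  {"fingers": 1,"dx": 0,"dy": 0,"dz": 0,"turn": 0},
])

```text
time_s: 9.15
tool_pos: [0.4414, -0.1823, 0.0653]
ee_rot: [0.707, 0.021, 0.707, -0.021]
ft_force: [-7.6, 2.3, 18.9]
width: 0.0155
```

```bash
python3 -c "
from h import *
box()"
```

```text
t 9.15 box x,y mm [-95.9  -2.8] z 65.3 F box [-7.7  1.8 18.9] w 15.47 T [0.54 1.69 0.03]
```

Request:
step_arm([
  {"fingers": 1,"dx": -0.01,"dy": 0,"dz": 0,"turn": 0},
  {"fingers": 1,"dx": 0,"dy": 0.01,"dz": 0.1,"turn": 0},
  {"fingers": 1,"dx": 0,"dy": 0.01,"dz": 0.1,"turn": 0},
  {"fingers": 1,"dx": 0,"dy": 0.01,"dz": 0.1,"turn": 0},
  {"fingers": 1,"dx": 0,"dy": 0.01,"dz": 0.1,"turn": 0},
  {"fingers": 1,"dx": 0,"dy": 0,"dz": 0.1,"turn": 0},
  {"fingers": 1,"dx": 0,"dy": 0,"dz": 0,"turn": 0},
  {"fingers": 1,"dx": 0,"dy": 0,"dz": 0,"turn": 0},
])

```text
time_s: 9.95
tool_pos: [0.4674, -0.1819, 0.0655]
ee_rot: [0.707, 0.021, 0.706, -0.021]
ft_force: [2.2, -0.2, 4.3]
width: 0.0157
```

```bash
python3 -c "
from h import *
box()"
```

```text
t 9.95 box x,y mm [-70.   -0.9] z 65.5 F box [ 2.2 -0.   4.3] w 15.72 T [-0.05 -0.21  0.03]
```

Request:
step_arm([
  {"fingers": 1,"dx": -0.004,"dy": 0.01,"dz": 0.05,"turn": 0},
  {"fingers": 1,"dx": 0,"dy": 0.01,"dz": 0.05,"turn": 0},
  {"fingers": 1,"dx": 0,"dy": 0.01,"dz": 0.05,"turn": 0},
  {"fingers": 1,"dx": 0,"dy": 0,"dz": 0.05,"turn": 0},
  {"fingers": 1,"dx": 0,"dy": 0,"dz": 0,"turn": 0},
  {"fingers": 1,"dx": 0,"dy": 0,"dz": 0,"turn": 0},
  {"fingers": 1,"dx": 0,"dy": 0,"dz": 0,"turn": 0},
  {"fingers": 1,"dx": 0,"dy": 0,"dz": 0,"turn": 0},
])

```text
time_s: 10.75
tool_pos: [0.4768, -0.1811, 0.0655]
ee_rot: [0.707, 0.021, 0.707, -0.021]
ft_force: [-1.6, -2.4, 3.4]
width: 0.0158
```

```bash
python3 -c "
from h import *
box()"
```

```text
t 10.75 box x,y mm [-60.7   0.5] z 65.5 F box [-1.5 -2.5  3.4] w 15.79 T [-0.55  0.59  0.02]
```

Request:
step_arm([
  {"fingers": 1,"dx": 0,"dy": 0.01,"dz": 0.0,"turn": 0},
  {"fingers": 1,"dx": 0,"dy": 0,"dz": 0.05,"turn": 0},
  {"fingers": 1,"dx": 0,"dy": 0,"dz": 0.05,"turn": 0},
  {"fingers": 1,"dx": 0,"dy": 0,"dz": 0.05,"turn": 0},
  {"fingers": 1,"dx": 0,"dy": 0,"dz": 0.05,"turn": 0},
  {"fingers": 1,"dx": 0,"dy": 0,"dz": 0,"turn": 0},
  {"fingers": 1,"dx": 0,"dy": 0,"dz": 0,"turn": 0},
  {"fingers": 1,"dx": 0,"dy": 0,"dz": 0,"turn": 0},
])

```text
time_s: 11.55
tool_pos: [0.4862, -0.1816, 0.0655]
ee_rot: [0.707, 0.021, 0.707, -0.022]
ft_force: [-5.5, -4.2, 6.2]
width: 0.0159
```

```bash
python3 -c "
from h import *
box()"
```

```text
t 11.55 box x,y mm [-51.2   0.6] z 65.5 F box [-5.2 -4.5  6.2] w 15.88 T [-1.16  1.4  -0.05]
```

Request:
step_arm([
  {"fingers": 1,"dx": -0.004,"dy": -0.004,"dz": 0.05,"turn": 0},
  {"fingers": 1,"dx": 0,"dy": 0,"dz": 0.08,"turn": 0},
  {"fingers": 1,"dx": 0,"dy": 0,"dz": 0.08,"turn": 0},
  {"fingers": 1,"dx": 0,"dy": 0,"dz": 0.08,"turn": 0},
  {"fingers": 1,"dx": 0,"dy": 0,"dz": 0.08,"turn": 0},
  {"fingers": 1,"dx": 0,"dy": 0,"dz": 0.05,"turn": 0},
  {"fingers": 1,"dx": 0,"dy": 0,"dz": 0,"turn": 0},
  {"fingers": 1,"dx": 0,"dy": 0,"dz": 0,"turn": 0},
])

```text
time_s: 12.35
tool_pos: [0.5074, -0.1828, 0.0655]
ee_rot: [0.707, 0.021, 0.707, -0.021]
ft_force: [-2.1, -4.4, 1.9]
width: 0.0157
```

```bash
python3 -c "
from h import *
box()"
```

```text
t 12.35 box x,y mm [-30.    0.6] z 65.5 F box [-1.8 -4.5  1.9] w 15.72 T [-1.23  0.77  0.  ]
```

Request:
step_arm([
  {"fingers": 1,"dx": 0,"dy": 0,"dz": 0.04,"turn": 0},
  {"fingers": 1,"dx": 0,"dy": 0,"dz": 0.04,"turn": 0},
  {"fingers": 1,"dx": 0,"dy": 0,"dz": 0.04,"turn": 0},
  {"fingers": 1,"dx": 0,"dy": 0,"dz": 0.04,"turn": 0},
  {"fingers": 1,"dx": 0,"dy": 0,"dz": 0.02,"turn": 0},
  {"fingers": 1,"dx": 0,"dy": 0,"dz": 0,"turn": 0},
  {"fingers": 1,"dx": 0,"dy": 0,"dz": 0,"turn": 0},
  {"fingers": 1,"dx": 0,"dy": 0,"dz": 0,"turn": 0},
])

```text
time_s: 13.15
tool_pos: [0.5161, -0.1834, 0.0655]
ee_rot: [0.707, 0.021, 0.707, -0.021]
ft_force: [-4.8, -4.9, 2.8]
width: 0.0158
```

```bash
python3 -c "
from h import *
box()"
```

```text
t 13.15 box x,y mm [-21.3   0.5] z 65.5 F box [-4.5 -5.2  2.8] w 15.82 T [-1.15  1.15 -0.  ]
```

Request:
step_arm([
  {"fingers": 0.75,"dx": 0,"dy": 0,"dz": 0,"turn": 0},
  {"fingers": 0.75,"dx": 0,"dy": 0,"dz": 0,"turn": 0},
  {"fingers": 0.75,"dx": 0,"dy": 0,"dz": 0,"turn": 0},
  {"fingers": 0.75,"dx": 0,"dy": 0,"dz": 0.02,"turn": 0},
  {"fingers": 0.75,"dx": 0,"dy": 0,"dz": 0.02,"turn": 0},
  {"fingers": 0.75,"dx": 0,"dy": 0,"dz": 0.02,"turn": 0},
  {"fingers": 0.75,"dx": 0,"dy": 0,"dz": 0,"turn": 0},
  {"fingers": 0.75,"dx": 0,"dy": 0,"dz": 0,"turn": 0},
])

```text
time_s: 13.95
tool_pos: [0.5196, -0.1832, 0.0656]
ee_rot: [0.707, 0.021, 0.707, -0.021]
ft_force: [1.0, 0.7, 0.3]
width: 0.0237
```

```bash
python3 -c "
from h import *
box()"
```

```text
t 13.95 box x,y mm [-17.7   1. ] z 65.6 F box [0.9 0.7 0.3] w 23.67 T [-0.04  0.07  0.04]
```

Request:
step_arm([
  {"fingers": 0.75,"dx": 0,"dy": 0,"dz": 0.02,"turn": 0},
  {"fingers": 0.75,"dx": 0,"dy": 0,"dz": 0.02,"turn": 0},
  {"fingers": 0.75,"dx": 0,"dy": 0,"dz": 0.02,"turn": 0},
  {"fingers": 0.75,"dx": 0,"dy": 0,"dz": 0.02,"turn": 0},
  {"fingers": 0.75,"dx": 0,"dy": 0,"dz": 0,"turn": 0},
  {"fingers": 0.75,"dx": 0,"dy": 0,"dz": 0,"turn": 0},
  {"fingers": 0.75,"dx": 0,"dy": 0,"dz": 0,"turn": 0},
  {"fingers": 0.75,"dx": 0,"dy": 0,"dz": 0,"turn": 0},
])

```text
time_s: 14.75
tool_pos: [0.5237, -0.1834, 0.0657]
ee_rot: [0.707, 0.021, 0.707, -0.021]
ft_force: [0.7, -0.5, 0.4]
width: 0.0233
```

```bash
python3 -c "
from h import *
box()"
```

```text
t 14.75 box x,y mm [-13.7   1. ] z 65.7 F box [ 0.8 -0.5  0.4] w 23.25 T [-0.02  0.07  0.  ]
```

Request:
step_arm([
  {"fingers": 0.75,"dx": 0,"dy": 0,"dz": 0.02,"turn": 0},
  {"fingers": 0.75,"dx": 0,"dy": 0,"dz": 0.02,"turn": 0},
  {"fingers": 0.75,"dx": 0,"dy": 0,"dz": 0.02,"turn": 0},
  {"fingers": 0.75,"dx": 0,"dy": 0,"dz": 0.02,"turn": 0},
  {"fingers": 0.75,"dx": 0,"dy": 0,"dz": 0,"turn": 0},
  {"fingers": 0.75,"dx": 0,"dy": 0,"dz": 0,"turn": 0},
  {"fingers": 0.75,"dx": 0,"dy": 0,"dz": 0,"turn": 0},
  {"fingers": 0.75,"dx": 0,"dy": 0,"dz": 0,"turn": 0},
])

```text
time_s: 15.55
tool_pos: [0.5277, -0.1836, 0.0657]
ee_rot: [0.707, 0.021, 0.707, -0.021]
ft_force: [0.0, 0.4, 0.2]
width: 0.0235
```

```bash
python3 - <<'E'
from h import *
box()
im,d=r.camera("scene");np.savez("scene4.npz",im=im,d=d);cv2.imwrite("pics/s5.png",cv2.resize(im[120:280,160:320,::-1],None,fx=3.7,fy=3.7))
E
```

```text
t 15.55 box x,y mm [-9.7  1. ] z 65.7 F box [0.  0.4 0.2] w 23.5 T [-0.09  0.04 -0.02]
```

View pics/s5.png

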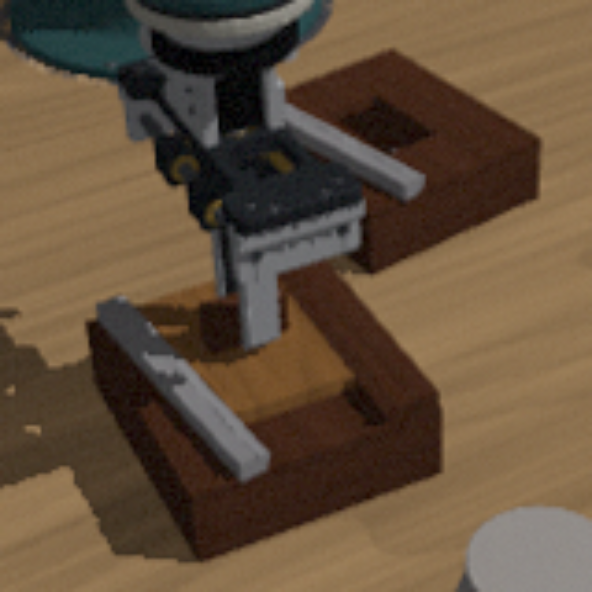

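The lid's front edge is at crop (305,400), against the left strip and short of the gib's narrow end. I continue with small pushes.

Request:
step_arm([
  {"fingers": 0.75,"dx": 0,"dy": 0,"dz": 0.01,"turn": 0},
  {"fingers": 0.75,"dx": 0,"dy": 0,"dz": 0.01,"turn": 0},
  {"fingers": 0.75,"dx": 0,"dy": 0,"dz": 0.01,"turn": 0},
  {"fingers": 0.75,"dx": 0,"dy": 0,"dz": 0.01,"turn": 0},
  {"fingers": 0.75,"dx": 0,"dy": 0,"dz": 0.01,"turn": 0},
  {"fingers": 0.75,"dx": 0,"dy": 0,"dz": 0,"turn": 0},
  {"fingers": 0.75,"dx": 0,"dy": 0,"dz": 0,"turn": 0},
  {"fingers": 0.75,"dx": 0,"dy": 0,"dz": 0,"turn": 0},
])

```text
time_s: 16.4
tool_pos: [0.5302, -0.1838, 0.0657]
ee_rot: [0.707, 0.021, 0.707, -0.021]
ft_force: [-0.1, 0.1, 0.3]
width: 0.0235
```

Request:
step_arm([
  {"fingers": 0.75,"dx": 0,"dy": 0,"dz": 0.01,"turn": 0},
  {"fingers": 0.75,"dx": 0,"dy": 0,"dz": 0.01,"turn": 0},
  {"fingers": 0.75,"dx": 0,"dy": 0,"dz": 0.01,"turn": 0},
  {"fingers": 0.75,"dx": 0,"dy": 0,"dz": 0.01,"turn": 0},
  {"fingers": 0.75,"dx": 0,"dy": 0,"dz": 0.0,"turn": 0},
  {"fingers": 0.75,"dx": 0,"dy": 0,"dz": 0,"turn": 0},
  {"fingers": 0.75,"dx": 0,"dy": 0,"dz": 0,"turn": 0},
  {"fingers": 0.75,"dx": 0,"dy": 0,"dz": 0,"turn": 0},
])

```text
time_s: 17.2
tool_pos: [0.5322, -0.1839, 0.0657]
ee_rot: [0.707, 0.021, 0.707, -0.021]
ft_force: [-1.0, -0.9, 0.3]
width: 0.0235
```

```bash
python3 -c "
from h import *
box()"
```

```text
t 17.2 box x,y mm [-5.2  1. ] z 65.7 F box [-0.9 -0.9  0.3] w 23.54 T [-0.13  0.06 -0.02]
```

Request:
step_arm([
  {"fingers": 0.75,"dx": 0,"dy": 0,"dz": 0.01,"turn": 0},
  {"fingers": 0.75,"dx": 0,"dy": 0,"dz": 0.01,"turn": 0},
  {"fingers": 0.75,"dx": 0,"dy": 0,"dz": 0.01,"turn": 0},
  {"fingers": 0.75,"dx": 0,"dy": 0,"dz": 0.01,"turn": 0},
  {"fingers": 0.75,"dx": 0,"dy": 0,"dz": 0.01,"turn": 0},
  {"fingers": 0.75,"dx": 0,"dy": 0,"dz": 0,"turn": 0},
  {"fingers": 0.75,"dx": 0,"dy": 0,"dz": 0,"turn": 0},
  {"fingers": 0.75,"dx": 0,"dy": 0,"dz": 0,"turn": 0},
])

```text
time_s: 18.0
tool_pos: [0.5347, -0.1841, 0.0656]
ee_rot: [0.707, 0.021, 0.707, -0.021]
ft_force: [0.5, 0.4, 0.4]
width: 0.0233
```

```bash
python3 -c "
from h import *
box()"
```

```text
t 18.0 box x,y mm [-2.7  1. ] z 65.6 F box [0.4 0.4 0.4] w 23.34 T [-0.06  0.03 -0.04]
```

Request:
step_arm([
  {"fingers": 0.75,"dx": 0,"dy": 0,"dz": 0.01,"turn": 0},
  {"fingers": 0.75,"dx": 0,"dy": 0,"dz": 0.01,"turn": 0},
  {"fingers": 0.75,"dx": 0,"dy": 0,"dz": 0.01,"turn": 0},
  {"fingers": 0.75,"dx": 0,"dy": 0,"dz": 0.01,"turn": 0},
  {"fingers": 0.75,"dx": 0,"dy": 0,"dz": 0.01,"turn": 0},
  {"fingers": 0.75,"dx": 0,"dy": 0,"dz": 0,"turn": 0},
  {"fingers": 0.75,"dx": 0,"dy": 0,"dz": 0,"turn": 0},
  {"fingers": 0.75,"dx": 0,"dy": 0,"dz": 0,"turn": 0},
])

```text
time_s: 18.8
tool_pos: [0.5372, -0.1842, 0.0656]
ee_rot: [0.707, 0.021, 0.707, -0.021]
ft_force: [-0.1, -0.7, -0.2]
width: 0.0238
```

```bash
python3 -c "
from h import *
box()
im,d=r.camera('scene');np.savez('scene5.npz',im=im,d=d);cv2.imwrite('pics/s6.png',cv2.resize(im[170:280,170:300,::-1],None,fx=5,fy=5))"
```

```text
t 18.8 box x,y mm [-0.2  1. ] z 65.6 F box [-0.1 -0.7 -0.2] w 23.76 T [-0.13  0.04  0.04]
```

View pics/s6.png

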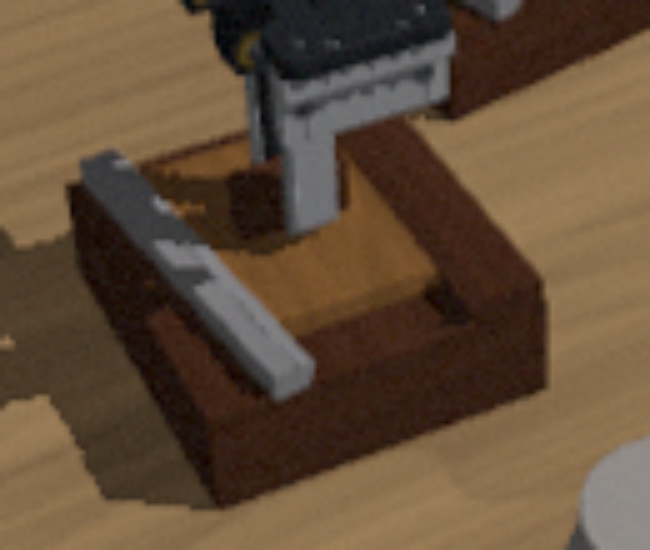

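The lid has advanced, with its front edge at crop (300,320) to (440,275). It runs parallel to the left strip and no resistance shows yet.

Request:
step_arm([
  {"fingers": 0.75,"dx": 0,"dy": 0,"dz": 0.01,"turn": 0},
  {"fingers": 0.75,"dx": 0,"dy": 0,"dz": 0.01,"turn": 0},
  {"fingers": 0.75,"dx": 0,"dy": 0,"dz": 0.01,"turn": 0},
  {"fingers": 0.75,"dx": 0,"dy": 0,"dz": 0.01,"turn": 0},
  {"fingers": 0.75,"dx": 0,"dy": 0,"dz": 0.01,"turn": 0},
  {"fingers": 0.75,"dx": 0,"dy": 0,"dz": 0,"turn": 0},
  {"fingers": 0.75,"dx": 0,"dy": 0,"dz": 0,"turn": 0},
  {"fingers": 0.75,"dx": 0,"dy": 0,"dz": 0,"turn": 0},
])

```text
time_s: 19.65
tool_pos: [0.5394, -0.1843, 0.0656]
ee_rot: [0.707, 0.021, 0.707, -0.021]
ft_force: [-3.4, 1.0, 1.7]
width: 0.024
```

```bash
python3 -c "
from h import *
box()"
```

```text
t 19.65 box x,y mm [2. 1.] z 65.6 F box [-3.4  0.8  1.7] w 24.0 T [ 0.26  0.95 -0.03]
```

Request:
step_arm([
  {"fingers": 0.75,"dx": 0,"dy": 0,"dz": 0.005,"turn": 0},
  {"fingers": 0.75,"dx": 0,"dy": 0,"dz": 0.005,"turn": 0},
  {"fingers": 0.75,"dx": 0,"dy": 0,"dz": 0.005,"turn": 0},
  {"fingers": 0.75,"dx": 0,"dy": 0,"dz": 0.005,"turn": 0},
  {"fingers": 0.75,"dx": 0,"dy": 0,"dz": 0,"turn": 0},
  {"fingers": 0.75,"dx": 0,"dy": 0,"dz": 0,"turn": 0},
  {"fingers": 0.75,"dx": 0,"dy": 0,"dz": 0,"turn": 0},
  {"fingers": 0.75,"dx": 0,"dy": 0,"dz": 0,"turn": 0},
])

```text
time_s: 20.45
tool_pos: [0.5399, -0.1843, 0.0655]
ee_rot: [0.706, 0.021, 0.707, -0.021]
ft_force: [-8.5, 2.0, 5.1]
width: 0.0237
```

```bash
python3 -c "
from h import *
box()"
```

```text
t 20.45 box x,y mm [2.6 1.1] z 65.5 F box [-8.6  1.4  5.1] w 23.75 T [ 0.39  1.93 -0.04]
```

Request:
step_arm([
  {"fingers": 0.75,"dx": 0,"dy": 0,"dz": -0.02,"turn": 0},
  {"fingers": 0.75,"dx": 0,"dy": 0,"dz": -0.03,"turn": 0},
  {"fingers": 0.75,"dx": 0,"dy": 0,"dz": -0.03,"turn": 0},
  {"fingers": 0.75,"dx": 0,"dy": 0,"dz": 0,"turn": 0},
  {"fingers": 0.75,"dx": 0,"dy": 0,"dz": 0.03,"turn": 0},
  {"fingers": 0.75,"dx": 0,"dy": 0,"dz": 0.03,"turn": 0},
  {"fingers": 0.75,"dx": 0,"dy": 0.01,"dz": 0.02,"turn": 0},
  {"fingers": 0.75,"dx": 0,"dy": 0.01,"dz": 0,"turn": 0},
])

```text
time_s: 21.25
tool_pos: [0.54, -0.1839, 0.0655]
ee_rot: [0.706, 0.021, 0.707, -0.021]
ft_force: [-4.8, -2.2, 1.7]
width: 0.0235
```

```bash
python3 -c "
from h import *
box()"
```

```text
t 21.25 box x,y mm [2.6 1.4] z 65.5 F box [-4.6 -2.5  1.7] w 23.54 T [-0.61  1.15  0.02]
```

Request:
step_arm([
  {"fingers": 0.75,"dx": 0,"dy": 0,"dz": 0.005,"turn": 0},
  {"fingers": 0.75,"dx": 0,"dy": 0,"dz": 0.005,"turn": 0},
  {"fingers": 0.75,"dx": 0,"dy": 0,"dz": 0.005,"turn": 0},
  {"fingers": 0.75,"dx": 0,"dy": 0,"dz": 0.005,"turn": 0},
  {"fingers": 0.75,"dx": 0,"dy": 0,"dz": 0,"turn": 0},
  {"fingers": 0.75,"dx": 0,"dy": 0,"dz": 0,"turn": 0},
  {"fingers": 0.75,"dx": 0,"dy": 0,"dz": 0,"turn": 0},
  {"fingers": 0.75,"dx": 0,"dy": 0,"dz": 0,"turn": 0},
])

```text
time_s: 22.05
tool_pos: [0.5401, -0.1838, 0.0654]
ee_rot: [0.706, 0.021, 0.708, -0.021]
ft_force: [-11.9, -0.2, 7.0]
width: 0.0236
```

```bash
python3 -c "
from h import *
box()"
```

```text
t 22.05 box x,y mm [2.7 1.5] z 65.4 F box [-11.9  -0.9   7. ] w 23.61 T [-0.22  2.78  0.04]
```

Request:
step_arm([
  {"fingers": 0.75,"dx": 0,"dy": 0,"dz": 0.005,"turn": 0},
  {"fingers": 0.75,"dx": 0,"dy": 0,"dz": 0.005,"turn": 0},
  {"fingers": 0.75,"dx": 0,"dy": 0,"dz": 0.005,"turn": 0},
  {"fingers": 0.75,"dx": 0,"dy": 0,"dz": 0,"turn": 0},
  {"fingers": 0.75,"dx": 0,"dy": 0,"dz": 0,"turn": 0},
  {"fingers": 0.75,"dx": 0,"dy": 0,"dz": 0,"turn": 0},
  {"fingers": 0.75,"dx": 0,"dy": 0,"dz": 0,"turn": 0},
  {"fingers": 0.75,"dx": 0,"dy": 0,"dz": 0,"turn": 0},
])

```text
time_s: 22.85
tool_pos: [0.5404, -0.1839, 0.0654]
ee_rot: [0.705, 0.022, 0.708, -0.021]
ft_force: [-14.3, 0.0, 10.5]
width: 0.0238
```

```bash
python3 -c "
from h import *
box()"
```

```text
t 22.85 box x,y mm [3.  1.5] z 65.4 F box [-14.2  -0.8  10.5] w 23.75 T [-0.05  3.51  0.  ]
```

Request:
step_arm([
  {"fingers": 0.75,"dx": -0.006,"dy": 0,"dz": 0,"turn": 0},
  {"fingers": 0.75,"dx": -0.006,"dy": 0,"dz": 0.005,"turn": 0},
  {"fingers": 0.75,"dx": 0,"dy": 0,"dz": 0.005,"turn": 0},
  {"fingers": 0.75,"dx": 0,"dy": 0,"dz": 0,"turn": 0},
  {"fingers": 0.75,"dx": 0,"dy": 0,"dz": 0,"turn": 0},
  {"fingers": 0.75,"dx": 0,"dy": 0,"dz": 0,"turn": 0},
  {"fingers": 0.75,"dx": 0,"dy": 0,"dz": 0,"turn": 0},
  {"fingers": 0.75,"dx": 0,"dy": 0,"dz": 0,"turn": 0},
])

```text
time_s: 23.65
tool_pos: [0.5407, -0.1839, 0.0654]
ee_rot: [0.705, 0.021, 0.708, -0.021]
ft_force: [-12.0, -1.5, 0.1]
width: 0.0235
```

```bash
python3 -c "
from h import *
box()"
```

```text
t 23.65 box x,y mm [3.3 1.5] z 65.4 F box [-11.9  -2.3   0.1] w 23.48 T [-0.4   2.81  0.04]
```

Request:
step_arm([
  {"fingers": 0.75,"dx": -0.002,"dy": 0,"dz": 0.005,"turn": 0},
  {"fingers": 0.75,"dx": -0.002,"dy": 0,"dz": 0.005,"turn": 0},
  {"fingers": 0.75,"dx": -0.002,"dy": 0,"dz": 0.005,"turn": 0},
  {"fingers": 0.75,"dx": 0,"dy": 0,"dz": 0,"turn": 0},
  {"fingers": 0.75,"dx": 0,"dy": 0,"dz": 0,"turn": 0},
  {"fingers": 0.75,"dx": 0,"dy": 0,"dz": 0,"turn": 0},
  {"fingers": 0.75,"dx": 0,"dy": 0,"dz": 0,"turn": 0},
  {"fingers": 0.75,"dx": 0,"dy": 0,"dz": 0,"turn": 0},
])

```text
time_s: 24.45
tool_pos: [0.5409, -0.1839, 0.0654]
ee_rot: [0.705, 0.022, 0.709, -0.021]
ft_force: [-12.6, -2.0, -2.0]
width: 0.0239
```

```bash
python3 -c "
from h import *
box()"
```

```text
t 24.45 box x,y mm [3.5 1.5] z 65.4 F box [-12.5  -2.7  -2. ] w 23.91 T [-0.51  3.09  0.03]
```

Request:
step_arm([
  {"fingers": 0.75,"dx": 0.002,"dy": 0,"dz": 0.006,"turn": 0},
  {"fingers": 0.75,"dx": 0,"dy": 0,"dz": 0.006,"turn": 0},
  {"fingers": 0.75,"dx": 0,"dy": 0,"dz": 0.004,"turn": 0},
  {"fingers": 0.75,"dx": 0,"dy": 0,"dz": 0,"turn": 0},
  {"fingers": 0.75,"dx": 0,"dy": 0,"dz": 0,"turn": 0},
  {"fingers": 0.75,"dx": 0,"dy": 0,"dz": 0,"turn": 0},
  {"fingers": 0.75,"dx": 0,"dy": 0,"dz": 0,"turn": 0},
  {"fingers": 0.75,"dx": 0,"dy": 0,"dz": 0,"turn": 0},
])

```text
time_s: 25.25
tool_pos: [0.5413, -0.1839, 0.0654]
ee_rot: [0.705, 0.022, 0.709, -0.021]
ft_force: [-17.0, -1.4, 3.0]
width: 0.0237
```

```bash
python3 -c "
from h import *
box()"
```

```text
t 25.25 box x,y mm [3.9 1.5] z 65.4 F box [-16.8  -2.4   3. ] w 23.65 T [-0.26  4.05  0.01]
```

Request:
step_arm([
  {"fingers": 0.75,"dx": -0.002,"dy": 0,"dz": 0.004,"turn": 0},
  {"fingers": 0.75,"dx": 0,"dy": 0,"dz": 0.003,"turn": 0},
  {"fingers": 0.75,"dx": 0,"dy": 0,"dz": 0,"turn": 0},
  {"fingers": 0.75,"dx": 0,"dy": 0,"dz": 0,"turn": 0},
  {"fingers": 0.75,"dx": 0,"dy": 0,"dz": 0,"turn": 0},
  {"fingers": 0.75,"dx": 0,"dy": 0,"dz": 0,"turn": 0},
  {"fingers": 0.75,"dx": 0,"dy": 0,"dz": 0,"turn": 0},
  {"fingers": 0.75,"dx": 0,"dy": 0,"dz": 0,"turn": 0},
])

```text
time_s: 26.05
tool_pos: [0.5414, -0.1839, 0.0654]
ee_rot: [0.705, 0.022, 0.709, -0.021]
ft_force: [-17.3, -0.7, 3.1]
width: 0.0237
```

```bash
python3 -c "
from h import *
box()"
```

```text
t 26.05 box x,y mm [4.  1.5] z 65.4 F box [-17.2  -1.7   3.1] w 23.69 T [-0.26  4.21  0.07]
```

Request:
step_arm([
  {"fingers": 0.75,"dx": 0,"dy": 0,"dz": 0.004,"turn": 0},
  {"fingers": 0.75,"dx": 0,"dy": 0,"dz": 0.0,"turn": 0},
  {"fingers": 0.75,"dx": 0,"dy": 0,"dz": 0,"turn": 0},
  {"fingers": 0.75,"dx": 0,"dy": 0,"dz": 0,"turn": 0},
  {"fingers": 0.75,"dx": 0,"dy": 0,"dz": 0,"turn": 0},
  {"fingers": 0.75,"dx": 0,"dy": 0,"dz": 0,"turn": 0},
  {"fingers": 0.75,"dx": 0,"dy": 0,"dz": 0,"turn": 0},
  {"fingers": 0.75,"dx": 0,"dy": 0,"dz": 0,"turn": 0},
])

```text
time_s: 26.85
tool_pos: [0.5415, -0.1839, 0.0654]
ee_rot: [0.704, 0.022, 0.709, -0.021]
ft_force: [-18.7, -1.3, 3.6]
width: 0.024
```

```bash
python3 -c "
from h import *
box()"
```

```text
t 26.85 box x,y mm [4.1 1.5] z 65.4 F box [-18.6  -2.4   3.6] w 23.97 T [-0.24  4.44 -0.01]
```

Request:
step_arm([
  {"fingers": 0.75,"dx": 0,"dy": 0,"dz": -0.02,"turn": 0},
  {"fingers": 0.75,"dx": 0,"dy": 0,"dz": -0.02,"turn": 0},
  {"fingers": 0.75,"dx": 0,"dy": 0,"dz": -0.02,"turn": 0},
  {"fingers": 0.75,"dx": 0,"dy": 0,"dz": -0.02,"turn": 0},
  {"fingers": 0.75,"dx": 0,"dy": 0,"dz": -0.02,"turn": 0},
  {"fingers": 0.75,"dx": 0,"dy": 0,"dz": 0,"turn": 0},
  {"fingers": 0.75,"dx": 0,"dy": 0,"dz": 0,"turn": 0},
  {"fingers": 0.75,"dx": 0,"dy": 0,"dz": 0,"turn": 0},
])

```text
time_s: 27.65
tool_pos: [0.5402, -0.1833, 0.0666]
ee_rot: [0.707, 0.021, 0.707, -0.021]
ft_force: [-0.2, -0.3, 0.2]
width: 0.0234
```

```bash
python3 -c "
from h import *
box()"
```

```text
t 27.65 box x,y mm [2.7 2. ] z 66.6 F box [-0.2 -0.3  0.2] w 23.38 T [-0.08  0.08 -0.07]
```

Request:
step_arm([
  {"fingers": 0.75,"dx": 0,"dy": 0,"dz": 0.02,"turn": 0},
  {"fingers": 0.75,"dx": 0,"dy": 0,"dz": 0.02,"turn": 0},
  {"fingers": 0.75,"dx": 0,"dy": 0,"dz": 0.02,"turn": 0},
  {"fingers": 0.75,"dx": 0,"dy": 0,"dz": 0.01,"turn": 0},
  {"fingers": 0.75,"dx": 0,"dy": 0,"dz": 0.01,"turn": 0},
  {"fingers": 0.75,"dx": 0,"dy": 0,"dz": 0.01,"turn": 0},
  {"fingers": 0.75,"dx": 0,"dy": 0,"dz": 0,"turn": 0},
  {"fingers": 0.75,"dx": 0,"dy": 0,"dz": 0,"turn": 0},
])

```text
time_s: 28.45
tool_pos: [0.5415, -0.1836, 0.0661]
ee_rot: [0.705, 0.022, 0.709, -0.021]
ft_force: [-19.4, 2.8, 14.0]
width: 0.0237
```

```bash
python3 -c "
from h import *
box()"
```

```text
t 28.45 box x,y mm [4.1 1.8] z 66.1 F box [-19.6   1.6  14. ] w 23.72 T [0.55 4.87 0.03]
```

Request:
step_arm([
  {"fingers": 0.75,"dx": 0,"dy": 0,"dz": -0.02,"turn": 0},
  {"fingers": 0.75,"dx": 0,"dy": 0,"dz": -0.03,"turn": 0},
  {"fingers": 0.75,"dx": 0,"dy": 0,"dz": -0.03,"turn": 0},
  {"fingers": 0.75,"dx": 0,"dy": 0,"dz": -0.03,"turn": 0},
  {"fingers": 0.6,"dx": 0,"dy": 0,"dz": -0.02,"turn": 0},
  {"fingers": 0.5,"dx": 0,"dy": 0,"dz": 0,"turn": 0},
  {"fingers": 0.5,"dx": 0,"dy": 0,"dz": 0,"turn": 0},
  {"fingers": 0.5,"dx": 0,"dy": 0,"dz": 0,"turn": 0},
])

```text
time_s: 29.25
tool_pos: [0.5381, -0.1832, 0.0665]
ee_rot: [0.707, 0.021, 0.707, -0.021]
ft_force: [-0.1, 1.0, 0.2]
width: 0.0468
```

Request:
step_arm([
  {"fingers": 0.5,"dx": -0.2,"dy": 0,"dz": 0,"turn": 0},
  {"fingers": 0.5,"dx": -0.3,"dy": 0,"dz": 0,"turn": 0},
  {"fingers": 0.5,"dx": -0.5,"dy": 0,"dz": 0,"turn": 0},
  {"fingers": 0.5,"dx": -0.7,"dy": 0,"dz": 0,"turn": 0},
  {"fingers": 0.5,"dx": -0.5,"dy": 0.5,"dz": -0.3,"turn": 0},
  {"fingers": 0.5,"dx": 0,"dy": 0.7,"dz": -0.5,"turn": 0},
  {"fingers": 0.5,"dx": 0,"dy": 0.7,"dz": -0.5,"turn": 0},
  {"fingers": 0.5,"dx": 0,"dy": 0.7,"dz": -0.5,"turn": 0},
])

```text
time_s: 30.05
tool_pos: [0.4551, -0.0471, 0.1777]
ee_rot: [0.707, 0.021, 0.706, -0.021]
ft_force: [0.8, 1.7, -0.5]
width: 0.0469
```

Request:
step_arm([
  {"fingers": 0.5,"dx": 0,"dy": 0.7,"dz": -0.3,"turn": 0},
  {"fingers": 0.5,"dx": 0,"dy": 0.7,"dz": -0.3,"turn": 0},
  {"fingers": 0.5,"dx": 0,"dy": 0.7,"dz": -0.1,"turn": 0},
  {"fingers": 0.5,"dx": 0,"dy": 0.7,"dz": 0,"turn": 0},
  {"fingers": 0.5,"dx": 0,"dy": 0.6,"dz": 0,"turn": 0},
  {"fingers": 0.5,"dx": 0,"dy": 0.4,"dz": 0,"turn": 0},
  {"fingers": 0.5,"dx": 0,"dy": 0.2,"dz": 0,"turn": 0},
  {"fingers": 0.5,"dx": 0,"dy": 0,"dz": 0,"turn": 0},
])

```text
time_s: 30.85
tool_pos: [0.4331, 0.1542, 0.1771]
ee_rot: [0.707, 0.021, 0.707, -0.021]
ft_force: [-0.8, -1.3, -0.4]
width: 0.0469
```

```bash
python3 - <<'E'
from h import *
box()
for n in("scene","top"):
    im,d=r.camera(n);np.savez(n+"9.npz",im=im,d=d);cv2.imwrite(f"pics/{n}9.png",im[:,:,::-1])
    a=im[155:245,255:335] if n=="top" else im[170:270,175:285]
    cv2.imwrite(f"pics/{n}9c.png",np.clip(cv2.resize(a[:,:,::-1],None,fx=5,fy=5,interpolation=cv2.INTER_CUBIC)*1.6,0,255).astype('uint8'))
    P=cloud(n,d);m=((d>0)&(P[...,2]>.08)&(P[...,2]<.096)&(abs(P[...,0]-.54)<.05)&(abs(P[...,1]+.185)<.05));q=P[m]
    rc=cv2.minAreaRect((q[:,:2]*1000).astype(np.float32));print(n,m.sum(),np.round(np.median(q,0),4),rc)
    m=((d>0)&(P[...,2]>.056)&(P[...,2]<.066)&(abs(P[...,0]-.54)<.07)&(abs(P[...,1]+.185)<.033));q=P[m]
    A=np.c_[q[:,:2]-[.54,-.185],np.ones(len(q))];print("plane",np.linalg.lstsq(A,q[:,2],rcond=None)[0])
E
```

```text
t 30.85 box x,y mm [-124.1  332.6] z 177.1 F box [-0.7 -1.4 -0.4] w 46.9 T [-0.07  0.09 -0.02]
scene 179 [ 0.5423 -0.1865  0.0871] ((538.9859008789062, -185.54608154296875), (50.6934814453125, 17.643390655517578), 88.41073608398438)
plane [-0.00468807  0.00093166  0.06003312]
top 156 [ 0.5355 -0.1845  0.0867] ((536.6192626953125, -185.66018676757812), (48.655029296875, 16.27383804321289), 87.89485931396484)
plane [ 0.00215759 -0.00145113  0.05902883]
```

View pics/top9c.png

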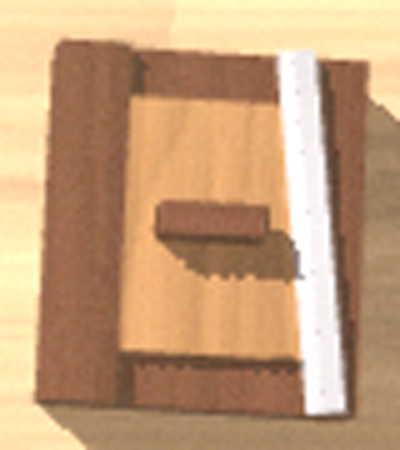

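View pics/scene9.png

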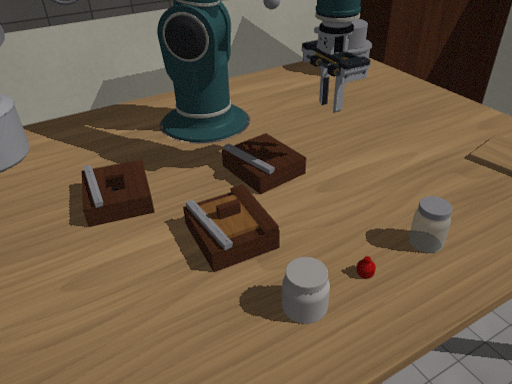

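The lid lies flat under both strips, in top crop (120-300, 97-358), and the other things look undisturbed. Its end edges look slightly rotated against the box, so I'll measure that with line fits.

```bash
python3 - <<'E'
from h import *
def edge(n,im,p0,p1,z,half=4,lab=""):
    p0,p1=np.array(p0,float),np.array(p1,float);d=(p1-p0)/np.linalg.norm(p1-p0);nn=np.array([-d[1],d[0]])
    g=im.astype(np.float32);pts=[]
    for s in np.linspace(.08,.92,40):
        c=p0+(p1-p0)*s;o=np.arange(-half,half+.01,.25);q=(c+o[:,None]*nn).astype(np.float32)
        v=cv2.remap(g,q[:,0].reshape(-1,1),q[:,1].reshape(-1,1),cv2.INTER_LINEAR)[:,0,:].astype(float)
        gr=np.linalg.norm(v[4:]-v[:-4],axis=1);k=gr.argmax();w=gr[max(0,k-4):k+5];oo=o[2:-2][max(0,k-4):k+5]
        pts.append(c+(w*oo).sum()/w.sum()*nn)
    X=ray(n,np.array(pts),z)[:,:2]
    vx,vy,x0,y0=cv2.fitLine((X*1000).astype(np.float32),cv2.DIST_HUBER,0,.01,.01)[:,0]
    a=np.degrees(np.arctan2(vy,vx));a=(a+90)%180-90
    res=np.abs((X*1000-[x0,y0])@[-vy,vx]);print(n,lab,"ang",round(a,2),"pt",round(x0,1),round(y0,1),"res",round(np.median(res),2))
f=np.load("top9.npz")["im"]
C=lambda x,y:((x+.5)/5-.5+255,(y+.5)/5-.5+155)
edge("top",f,C(135,97),C(278,101),.060,4,"lid front")
edge("top",f,C(124,353),C(296,358),.060,3,"lid rear")
edge("top",f,C(131,100),C(121,348),.060,3,"lid left/strip inner")
edge("top",f,C(58,40),C(132,47),.062,3,"strip front end")
edge("top",f,C(57,45),C(37,400),.062,3,"strip outer")
edge("top",f,C(285,60),C(307,410),.062,3,"gib inner")
edge("top",f,C(160,203),C(268,207),.088,3,"handle front")
edge("top",f,C(145,48),C(275,55),.05,3,"board front")
g=np.load("top0.npz")["im"]
D=lambda x,y:((x+.5)/6-.5+135,(y+.5)/6-.5+160)
edge("top",g,D(80,75),D(258,78),.010,3,"OLD lid front")
edge("top",g,D(67,367),D(278,372),.010,3,"OLD lid rear")
edge("top",g,D(80,75),D(67,367),.010,3,"OLD lid left")
edge("top",g,D(92,192),D(225,195),.038,3,"OLD handle front")
E
```

```text
top lid front ang 87.59 pt 596.6 -186.0 res 0.15
top lid rear ang 86.02 pt 476.4 -184.3 res 0.23
top lid left/strip inner ang -3.46 pt 537.6 -146.1 res 0.25
top strip front end ang 88.33 pt 625.0 -132.6 res 0.04
top strip outer ang -3.36 pt 538.6 -108.1 res 0.24
top gib inner ang 3.65 pt 533.1 -224.0 res 0.36
top handle front ang 86.35 pt 544.3 -184.6 res 0.22
top board front ang 86.27 pt 621.5 -188.7 res 0.27
top OLD lid front ang 88.68 pt 611.6 134.1 res 0.28
top OLD lid rear ang 89.13 pt 486.3 130.4 res 0.07
top OLD lid left ang -1.04 pt 552.1 175.5 res 0.24
top OLD handle front ang 89.5 pt 559.9 130.3 res 0.07
```

View pics/scene9c.png

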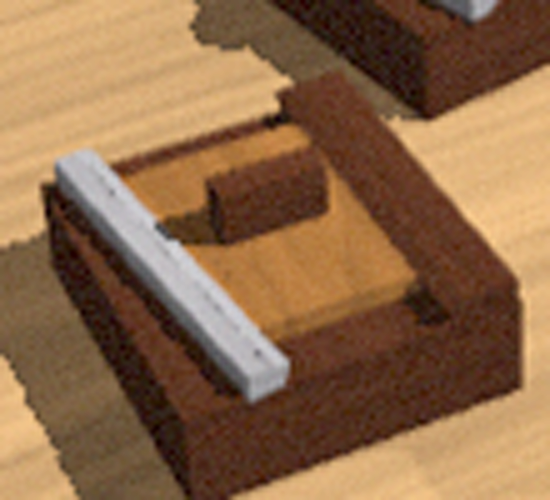

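```bash
python3 - <<'E'
from rig import r
print(r.sign_off(), r.read_state()["time_s"])
E
```

```text
the job is handed in; nothing more can be done
the job is handed in; nothing more can be done
```

The lid is in the way of the farthest box and pressed home, and I handed the job in about 31 s into the 67 s limit. I gripped it by the handle, started the narrow end in the mouth and slid it in against the left strip. Then I let go and pushed the handle with the rear finger until it bound.

- **Push:** the first press reached 18.6 N. After backing off I pressed again and read 19.6 N at the same tool position, so the lid had not slipped back. That second press also bore down about 14 N, more than I intended.
- **Position:** pictures after the arm withdrew show the lid flat and flush along the left strip, with its centre about 1 mm short of the box centre. The tool read no contact force.
- **Alignment:** the checks disagree slightly. The box measures -3.4°, while the lid's ends and handle give -1.6° to -4.0°. The sharper line fits average about -3.3° for the lid's ends and -3.65° for the handle, so I took it as aligned.
- **Not tested:** I did not pull on the lid to check the wedge, and the spring strip's force was not measured.
- **Other things:** the container, jar, whistle and other boxes look undisturbed.

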